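Run a rock core in under the fluorescence viewer

ROBOT

A 6-joint arm with a two-finger parallel gripper is mounted at the origin on the work surface. World frame = base frame: x ahead of the robot, y to its left, z up, the work surface at z = 0. Lengths are in mm, angles in degrees, forces in N, time in s.
With the tool pointing down it reaches from about 350 to 875 mm from the base axis. Payload 4.2 kg.
Tool frame: the origin (TCP) lies at the very end of the fingers, on their centre line; the grasp point (between the pads) lies 19 mm behind it; y points along the fingers, z is the direction in which the jaws open and shut, and the axes are right-handed (so a half turn about y gives the same grasp; the last joint's range is limited). The gripper opens to 85 mm and grips with 20 to 120 N. Pads are 22 mm wide; open, the fingers measure 114 mm over their backs; the gripper's body (76 mm by 85 mm) begins 54 mm behind the grasp point. The pads swing forward as they close: fully open they stand 13 mm farther back than shut.
Start: joints at [-50.73, 22.042, 0.453, 0, -68.411, -14.817], TCP at [258.737, -568.906, 206.112] pointing down, gripper open.
Joint ranges: [-179.83, 179.83], [-69.29, 118.12], [-61.27, 80.66], [-181.25, 117.63], [-171.15, -9.14], [-177.46, 177.46]. Speed limits (degrees/s): [159.86, 159.86, 180, 180, 180, 180].

INTERFACE

Orientations are given as [roll, pitch, yaw] about the fixed x, y, z axes, in that order (R = Rz(yaw) Ry(pitch) Rx(roll)).
In Python, from plant import read_state, eyes, workorder gives the robot as it stands.
- The arm moves only by the tool send_rows, never from a script. Its argument "plan" is a list of rows, each a list of 5 numbers: the shift along the tool's x, y, z in cm, then the turn about the tool's y in units of 6 degrees (1.0 is 6 degrees), then the gripper's target within -1 to 1 (fully open at 1, half-way at 0, shut at -1). A call has 1 to 8 rows; each row shifts and turns the commanded pose from where the row before left it, along the tool's axes as they then stand; what a row does not reach is not made up. A row lasts 1/12 s, in which the tool goes at most 41.7 mm and 7.16 degrees, less where a joint would pass 70% of its speed; a pose out of reach is approached as far as the arm can. A call is refused whole if a number of a shift passes 4.17 or a number of a turn 1, either way. A call with a gripper value outside its range is refused whole. The fingers move at their own pace and stop on an object; "grip_force" is the grip in N (left out, the last holds). Time passes only in rows, so rows that do not move let the fingers close. It gives the time, the measured TCP pose, the force and the opening at its end, in the units of the state.
- read_state(): the state, without advancing time (a new reading comes with each control period).
- eyes.read_camera(name): name is "scene" or "top" or "wrist"; returns (picture, depth): 384x512x3 uint8, red, green, blue; 384x512 float32, mm along the optical axis (not along the pixel's ray), 0 where there is no reading.
- eyes.camera_info(name): a dict with "vertical_fov" (degrees; the focal length in pixels is half the picture's height over the tangent of half this angle, whatever the lens; pixels are square), "cx", "cy" (the principal point, pixels), "cam_to_world" (4x4, takes a point from camera to world coordinates). Camera axes: x right, y down, z forward; pixel columns grow to the right and rows downward; lengths in mm; the calibration is good to about 2 mm. A picture is of the moment at which its call begins: read the wrist's pose just before it. camera_info takes no time and is no camera call; for the wrist camera it gives the pose at the moment of the call.
- workorder.close_job(): hands the job in, once; it reports no verdict.
The state is a dict: "t": time; "joint_positions": joint angles; "qd": joint speeds; "joint_efforts": joint torques, N m; "tcp_pos": TCP position; "tool_rot": TCP orientation; "ft_force": force on the tool from outside, world axes, zero at the start; "moment": the same for the moment, N m; "gripper_width": finger opening in mm.
Only numpy, scipy, OpenCV 4.12 (cv2) and the standard library are available. Lean on these libraries where they do the work, as an engineer would, in place of code of your own. Each camera call takes 0.05 s, during which the arm holds its last target. There are 200 camera calls.

TASK

First lay the rust-red rock core gently in the trough of the parked sliding carriage and let go of it; then lift the red sprung pull, run the carriage with the core in under the viewer's hood as far as it goes, and let the pull drop fully home so the carriage is locked there. Do not bump the hood, and leave the grey core and the amber bottle where they are.

Things in the scene. Friction and masses are not known exactly. Their poses are not given: they have to be found in the camera images.
- viewer: Fixed viewer stand. Origin on the bench (z 0) under the place where the core's middle ends up; its x axis is the track's direction, away from the robot and in under the hood; z up. Grey base 130 wide, x from -290 to +135, with two rails on which the carriage slides.
- hood: White hood on four posts, fixed; same origin and axes as the viewer. Closed box, x from -72 to +133, y +-112, underside 108 and top 200 (hatch 213) above the bench; posts at y +-102; open below at front and back. When the carriage is home the pull is 20 mm in front of the hood's front face: the gripper must lean back 30 to 45 degrees (fingers pointing down and forwards).
- carriage (a joint): Travel along the viewer's x in m: parked 0.003 to 0.020, locked home at 0.150, end stop 0.153. Friction about 2 N. A pin under the pull stands in a slot below (park slot: travel 0 to 0.020; home hole: 0.147 to 0.153); in between it must be 8 mm up or more, and rides at 8 mm if let go.
- trough (a point): On the carriage: middle of the axis of a core lying in the trough, 66 above the bench; x along the trough; at viewer x = -0.150 + travel. Trough: two steel bars 10 thick, 36 apart (tops 50 above the bench), between blue end walls 106 apart inside, 6 thick, 70 wide, tops 64 above the bench. Aluminium plate 100 wide, top 40 above the bench.
- plunger (a joint): Lift of the red pull in m: 0 dropped fully home (pin in a slot or hole), 0.008 riding on the strip, 0.022 top of its travel. A spring pushes it down with 3 to 6 N.
- pull (a point): Middle of the red pull, a disc on edge: 32 diameter, 18 thick, flat faces towards +-y of the carriage. 92 mm behind (-x of) the trough point; 78 above the bench when dropped. Lifts straight up, carried by the carriage. At least 60 mm free on both sides.
- red_core: The rust-red rock core to load: a cylinder 46 mm diameter, 90 long, about 0.36 kg, with darker bands. Origin at its middle, x axis along its length (it may be rolled about x). Lies on the wooden rack, its axis 38 mm above the bench, level, in one of two places.
- grey_core: Grey rock core of the same size, lies in the rack's other place, parallel to the red one, 100 mm away. Leave it.
- amber_bottle: Amber glass bottle with white cap, 50 mm diameter, 105 tall, standing to the left (+y) of the carriage. Origin at the centre of its foot. Leave it.
- rack: Fixed wooden board 110 by 190, 12 thick, with two pairs of low round bars along its x axis, at y +-50. Origin at the centre of its underside.
Not all that is in view belongs to the job. What is meant by the red_core is not green, turquoise or yellow, and is the smaller of those in its own colour.

How it is judged (in metres and radians):
On the way, in this order (a step that is already met when the one before it is completed fails the run):
1. the red core lies in the trough, released, with the carriage still parked (distance between red_core and trough below 0.014 m and angle between the x axis of red_core and the x axis of trough, either way round below 0.12 rad and contact force between the fingers and red_core below 0.1 N and linear speed of red_core below 0.03 m/s and value of joint carriage below 0.03 m), for 0.2 s.
2. the carriage is on its way with the pull up (value of joint carriage above 0.06 m and value of joint plunger above 0.005 m), for 0.05 s.
At the end, for the whole second after the job is handed in: The carriage is home under the hood (travel over 0.1455 m), the pull has dropped (lift under 3 mm) so the pin locks it, and the red core lies at rest in the trough, within 14 mm of the trough's middle and 0.12 rad of its direction (value of joint carriage above 0.1455 m and value of joint plunger below 0.003 m and distance between red_core and trough below 0.014 m and angle between the x axis of red_core and the x axis of trough, either way round below 0.12 rad and linear speed of red_core below 0.02 m/s); the robot touches nothing.
It fails at once if the hood is bumped (over 12 N) (contact force between hood and anything else above 12 N).
It fails at once if the red core is dropped or jammed onto the viewer or its carriage (over 80 N) (contact force between red_core and viewer above 80 N).
It fails at once if the grey core is moved (over 25 mm) (distance of grey_core from where it was at the start of the episode above 0.025 m).
It fails at once if the amber bottle is moved (over 25 mm) (distance of amber_bottle from where it was at the start of the episode above 0.025 m).
It also fails if it takes over 48 s, if anything falls off the work surface, if the arm or the gripper's body presses on something with over 40 N, if the wrist force passes 120 N, or if a joint passes its speed limit or range.

## Working session

There is one attempt and no reset: what is moved stays moved. The work goes in short steps, Python scripts to look and compute and a tool call to move; the robot and the scene stay as the last step left them, time stands still between calls to the robot, and variables do not carry over. Pictures are saved under pics/ and viewed, about 8 in all and at most 12, crops included, and the job is handed in when it is done.

Besides the shell and the picture viewer there is one more tool, called as name(argument=value, ...), one argument or row to a line, values as JSON. send_rows: Moves the arm, as the interface text tells. Its arguments: {"type":"object","properties":{"plan":{"type":"array"},"grip_force":{"type":"number"}},"required":["plan"]}

```bash
ls; mkdir -p pics; cat > h.py <<'E'
import numpy as np, cv2
from plant import read_state, eyes, workorder
def grab(n):
    i=eyes.camera_info(n); p,d=eyes.read_camera(n); return p,d,i
def ray(i,u,v):
    f=192/np.tan(np.radians(i["vertical_fov"])/2); T=np.array(i["cam_to_world"])
    return T[:3,3], T[:3,:3]@np.array([(u-i["cx"])/f,(v-i["cy"])/f,1.0])
def onplane(i,u,v,z):
    o,r=ray(i,u,v); return o+r*(z-o[2])/r[2]
def withdepth(i,d,u,v):
    o,r=ray(i,u,v); return o+r*d[int(round(v)),int(round(u))]
def cloud(i,d):
    f=192/np.tan(np.radians(i["vertical_fov"])/2); T=np.array(i["cam_to_world"])
    v,u=np.mgrid[:384,:512]; c=np.stack([(u-i["cx"])/f*d,(v-i["cy"])/f*d,d],-1)
    return c@T[:3,:3].T+T[:3,3]
def save(n,p): cv2.imwrite("pics/"+n,p[...,::-1])
E
python3 - <<'E'
from h import *
print(read_state())
import pickle
D={}
for n in("scene","top","wrist"):
    D[n]=grab(n); i=D[n][2]; print(n,i["vertical_fov"],i["cx"],i["cy"],np.round(i["cam_to_world"],2).tolist())
pickle.dump(D,open("d0.pkl","wb"))
save("top0.png",D["top"][0]); save("scene0.png",D["scene"][0])
E
```

```text
pics
{'t': 0.0, 'joint_positions': array([-5.07295379e+01,  2.20924947e+01,  3.80128730e-01, -2.96220177e-02,
       -6.84107739e+01, -1.48174403e+01]), 'qd': array([-0.02004756,  0.04245904,  0.06426703, -0.01490232, -0.05455086,
        0.01307801]), 'joint_efforts': array([-1.17047166e-04, -3.92290807e+01,  1.88403583e+01,  4.18614686e+00,
       -4.52326130e-03,  3.46057391e-06]), 'tcp_pos': array([ 258.48281786, -568.34729986,  205.00412312]), 'tool_rot': array([-8.98739144e+01,  4.88721269e-03,  2.44420982e+01]), 'ft_force': array([-0.69226469, -0.88992669, -0.23335486]), 'moment': array([-0.01074097,  0.0210127 , -0.01960734]), 'gripper_width': 85.32236983520013}
scene 45.75479832637103 252.76453741809104 193.8435561866879 [[0.14, 0.75, -0.64, 1301.02], [0.99, -0.09, 0.11, -207.45], [0.02, -0.65, -0.76, 953.5], [0.0, 0.0, 0.0, 1.0]]
top 43.1898786781431 255.5961706266684 199.1085734865775 [[-0.02, -0.99, 0.15, 377.35], [-1.0, 0.02, -0.0, -89.98], [0.0, -0.15, -0.99, 1076.23], [0.0, 0.0, 0.0, 1.0]]
wrist 65.96992449084998 253.89830059501654 192.33348764663592 [[-0.41, 0.87, 0.25, 194.89], [0.91, 0.4, 0.12, -598.66], [0.0, 0.28, -0.96, 371.51], [0.0, 0.0, 0.0, 1.0]]
```

View pics/top0.png

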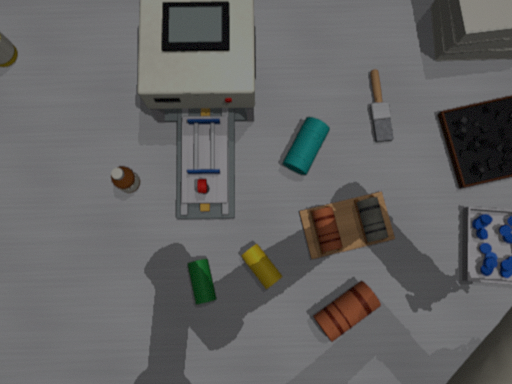

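View pics/scene0.png

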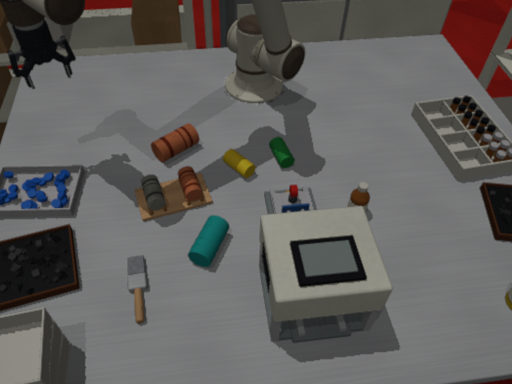

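The top view shows two rust-red candidates: one on the rack at about (326,229), and a larger loose one at about (347,311). The one on the rack beside the grey core is smaller and matches the description. The carriage trough is around (204,147), the pull at (202,186), the hood at (197,55) and the bottle at (123,178). In the scene view the same pair appears at (190,185) and (176,142).

```bash
cat > m.py <<'E'
from h import *; import pickle
D=pickle.load(open("d0.pkl","rb"))
def hsvmask(p,lo,hi): 
    return cv2.inRange(cv2.cvtColor(p,cv2.COLOR_RGB2HSV),lo,hi)
def comps(m,mn=25):
    n,l,s,c=cv2.connectedComponentsWithStats(m); return [(l==k,s[k],c[k]) for k in range(1,n) if s[k,4]>=mn]
for n in("top","scene"):
    p,d,i=D[n]; P=cloud(i,d)
    for nm,lo,hi in(("red",(0,110,50),(14,255,255)),("red2",(172,110,50),(180,255,255)),("blue",(105,120,40),(125,255,255))):
        m=cv2.morphologyEx(hsvmask(p,lo,hi),cv2.MORPH_CLOSE,np.ones((5,5)) if nm=="red" else np.ones((1,1)))
        for k,s,c in comps(m):
            if nm=="blue" and not(150<c[0]<330):continue
            Q=P[k&(d>0)]; r=cv2.minAreaRect(np.argwhere(k)[:,::-1].astype(np.float32))
            print(n,nm,c.round(1),s[4],"med",np.median(Q,0).round(0),"z98",np.percentile(Q[:,2],98).round(1),np.round(r[0],1),np.round(r[1],1),round(r[2],1))
p=D["top"][0]; save("c1.png",np.hstack([cv2.resize(p[180:350,290:410],None,fx=3,fy=3,interpolation=2),cv2.resize(p[95:225,160:250],None,fx=3.923,fy=3.923,interpolation=2)]))
E
python3 m.py
```

```text
top red [374.7  82.7] 127 med [ 800. -373.   18.] z98 22.3 [375.8  85. ] [30.   6.9] 81.5
top red [227.9  99.8] 32 med [713. -45. 169.] z98 172.7 [228. 100.] [4. 6.] 90.0
top red [454.  150.9] 113 med [ 634. -537.   25.] z98 29.2 [454.4 148.7] [78.7  6.3] 71.3
top red [124.7 178.8] 262 med [577. 178.  73.] z98 86.6 [123.9 178.1] [18.5 21.6] 39.3
top red [201.5 185.6] 123 med [558.  17.  91.] z98 95.7 [201.5 185.5] [13.  9.] 90.0
top red [333.  227.7] 2417 med [ 470. -256.   14.] z98 62.7 [333.9 227.8] [48.  58.7] 76.6
top red [387.5 226.8] 125 med [ 466. -383.   13.] z98 21.3 [387.5 224.4] [29.2 10.1] 87.8
top red [346.9 310.5] 1895 med [ 297. -275.   62.] z98 67.8 [347.  310.1] [31.2 62.6] 53.7
top blue [203.4 120.5] 114 med [707.  15.  62.] z98 67.1 [203. 121.] [ 4. 30.] 90.0
top blue [202.8 171. ] 94 med [595.  17.  63.] z98 66.8 [202.5 171. ] [ 2. 31.] 90.0
scene red [107.2   4. ] 429 med [-2151.  -794.  -745.] z98 -233.8 [108.    4.5] [48.  9.] 0.0
scene red [179.9   2.1] 26 med [-2122.  -248.  -744.] z98 -95.8 [180.    2.5] [5. 4.] 90.0
scene red [198.8  23.6] 529 med [-1786.  
[... 625 characters left out ...]
[480.  140.2] 46 med [387. 628.  38.] z98 49.9 [479.3 139.9] [15.5  5.4] 39.8
scene red [498.7 156.9] 77 med [482. 656.  42.] z98 53.8 [500.3 157.9] [20.1 10.1] 20.0
scene red [189.9 185.5] 642 med [ 490. -242.   55.] z98 65.7 [189. 186.] [38.5 21.5] 63.4
scene red [293.4 190.5] 92 med [571.  18.  90.] z98 96.9 [293.  190.5] [11.  8.] 90.0
scene red [359.4 197.4] 225 med [602. 183.  74.] z98 89.0 [359.5 197.5] [17.7 14.9] 16.7
scene red [ 72.  256.7] 79 med [ 662. -531.   27.] z98 29.9 [ 71.6 254.5] [59.1  6.2] 89.0
scene red [499.6 381.7] 96 med [ 873.  813. -747.] z98 -739.2 [495. 381.] [ 4. 32.] 90.0
scene blue [295.4 207.1] 139 med [600.  21.  59.] z98 67.7 [295.5 207.2] [ 6.1 25.5] 85.6
```

View pics/c1.png

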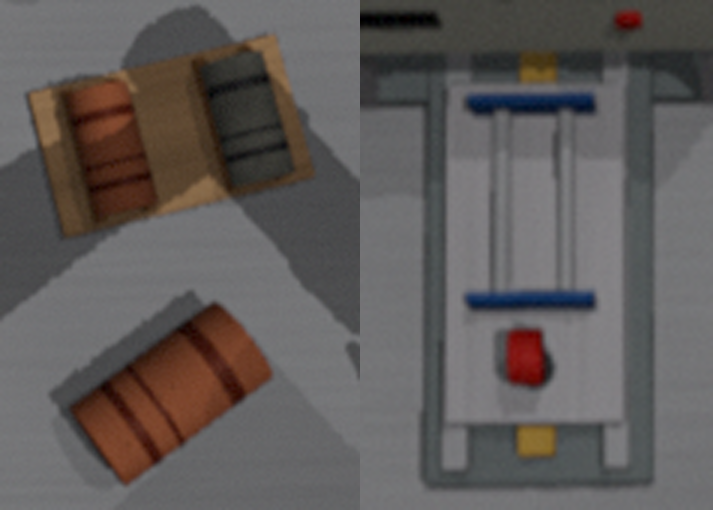

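The enlarged crop confirms it. The banded core on the rack, next to the grey one, is clearly smaller than the loose banded core at the lower left, so the rack one is red_core. Next I'll measure the poses.

```bash
cat > m2.py <<'E'
from h import *; import pickle
D=pickle.load(open("d0.pkl","rb"))
res=[]
for n,box in(("top",(305,200,350,262)),("scene",(172,160,212,210))):
    p,d,i=D[n]; P=cloud(i,d); hs=cv2.cvtColor(p,cv2.COLOR_RGB2HSV)
    sub=np.zeros((384,512),bool); x0,y0,x1,y1=box; sub[y0:y1,x0:x1]=1
    Q=P[sub&(d>0)&(P[...,2]>46)&(np.hypot(P[...,0]-490,P[...,1]+245)<90)]
    r=cv2.minAreaRect(Q[:,:2].astype(np.float32)); print(n,len(Q),"zmax",np.percentile(Q[:,2],97).round(1),"rect",np.round(r[0],1),np.round(r[1],1),round(r[2],1))
    c=Q[:,:2].mean(0); w,V=np.linalg.eigh(np.cov((Q[:,:2]-c).T)); print(" mean",c.round(1),"ang",np.degrees(np.arctan2(V[1,1],V[0,1])).round(1),(12*w)**.5)
    res.append(Q)
Q=np.vstack(res)
from scipy.optimize import least_squares
def f(a):
    x,y,z,t,s=a; e=np.array([np.cos(t)*np.cos(s),np.sin(t)*np.cos(s),np.sin(s)]); v=Q-[x,y,z]; return np.linalg.norm(v-np.outer(v@e,e),axis=1)-23
a=least_squares(f,[490,-245,38,0.1,0],loss="soft_l1").x
print("cyl",a[:3].round(1),np.degrees(a[3:]).round(1)); e=np.array([np.cos(a[3]),np.sin(a[3])]); s=(Q[:,:2]-a[:2])@e; lo,hi=np.percentile(s,[1,99]); print("ext",lo,hi,"ctr",a[:2]+e*(lo+hi)/2)
p,d,i=D["top"];P=cloud(i,d)
hs=cv2.cvtColor(p,cv2.COLOR_RGB2HSV); m=cv2.inRange(hs,(105,100,40),(125,255,255))
for y0 in(112,164):
    k=np.argwhere(m[y0:y0+16,180:228]>0)+[y0,180]
    W=np.array([onplane(i,u,v,64) for v,u in k]); c=W.mean(0); 
    q=np.polyfit(W[:,1],W[:,0],1); print("wall",c.round(1),"ang",np.degrees(np.arctan(q[0])).round(1),"zdepth",np.median(P[k[:,0],k[:,1],2]), "yr",W[:,1].min(),W[:,1].max(),"xr",W[:,0].min(),W[:,0].max())
# hood top points
H=P[(P[...,2]>190)&(P[...,0]>600)&(abs(P[...,1])<250)]; print("hood",cv2.minAreaRect(H[:,:2].astype(np.float32)),H[:,2].min(),np.median(H[:,2]))
pl=P[(abs(P[...,2]-40)<5)&(P[...,0]>490)&(P[...,0]<700)&(abs(P[...,1]-15)<75)]; print("plate",cv2.minAreaRect(pl[:,:2].astype(np.float32)))
for n in("top","scene"):
    p,d,i=D[n]; hs=cv2.cvtColor(p,cv2.COLOR_RGB2HSV); m=cv2.inRange(hs,(0,150,60),(8,255,255)); P=cloud(i,d)
    k=(m>0)&(np.hypot(P[...,0]-560,P[...,1]-17)<40); print("pull",n,P[k].mean(0),P[k].min(0),P[k].max(0))
E
python3 m2.py
```

```text
top 856 zmax 63.4 rect [ 465.7 -244.3] [90.1 44.5] 11.8
 mean [ 464.9 -243.2] ang -168.2 [42.30564876 90.32165742]
scene 460 zmax 65.6 rect [ 468.3 -242.5] [94.3 44.3] 11.5
 mean [ 473.6 -243.2] ang -166.8 [42.47669903 96.70558149]
cyl [ 173.1 -309.2   40.3] [12.5 -0.3]
ext 255.82016859966294 347.1524268788718 ctr [ 467.37340518 -243.86974239]
wall [706.2  16.3  64. ] ang 0.8 zdepth 62.07248260538029 yr -19.060080181162974 47.97836066829096 xr 700.5868164246716 710.5656320712025
wall [594.9  17.   64. ] ang 1.1 zdepth 63.250093911365866 yr -15.542038572338924 50.482754819062265 xr 591.0247830165957 598.8363222136494
hood ((813.60302734375, 14.793922424316406), (225.1246795654297, 195.47445678710938), 89.2848129272461) 190.00929288001691 198.1545001473687
plate ((614.7675170898438, 17.415775299072266), (99.92118072509766, 170.59097290039062), 89.81871032714844)
pull top [558.59347524  16.40870218  90.25630233] [545.30110279   8.67339285  77.54424963] [573.62635662  24.98069537  99.0460323 ]
pull scene [569.4502121   17.8912508   88.66162468] [555.14358363  10.39731062  72.61631676] [579.29612039  26.81395482  99.5844406 ]
```

Red core: about (467,-244), axis z about 39, yaw 12°. Trough: about (650.5,16.5), yaw about -0.5°. Pull: about (558.5,17). Hood front: x about 711. Heights and sizes agree with the text.

Rows can't tilt the tool, because they only turn it about its own axis. So the plan is:
1. Grip and lift the pull vertically out of the park slot.
2. Carry it to mid-travel and let it ride on the strip at 8 mm.
3. Push the carriage home from behind, low down, with the gripper body staying short of the hood.

First I'll move over the core.

send_rows(
  plan=[
    [2.7,0,1.74,0,1],
    [2.7,0,1.74,0,1],
    [2.7,0,1.74,0,1],
    [2.7,0,1.74,0,1],
    [2.7,0,1.74,0,1],
    [2.7,0,1.74,0,1],
    [2.7,0,1.74,0,1],
    [2.7,0,1.74,0,1],
  ],
  grip_force=40,
)

```text
t: 0.82
tcp_pos: [398.2, -351.2, 205.9]
tool_rot: [-90.0, 0.0, 24.4]
ft_force: [0.5, -0.3, 0.1]
gripper_width: 85.6
```

send_rows(
  plan=[
    [2.7,0,1.74,0,1],
    [2.7,0,1.74,0,1],
    [2.7,0,1.74,0,1],
    [2.7,0,1.74,0,1],
    [0,0,0,1,1],
    [0,0,0,1,1],
    [0,0,0,0.1,1],
    [0,0,0,0,1],
  ],
)

```text
t: 1.48
tcp_pos: [467.1, -244.5, 205.9]
tool_rot: [-90.0, 0.0, 12.0]
ft_force: [-0.8, -0.4, -0.5]
gripper_width: 85.3
```

```bash
cat >> h.py <<'E'
def to(x,y,z,s=None):
    "tool shift in cm to a world target"
    from scipy.spatial.transform import Rotation as R
    s=s or read_state(); return (R.from_euler("xyz",s["tool_rot"],degrees=True).inv().apply(np.array([x,y,z])-s["tcp_pos"])/10).round(2)
def st():
    s=read_state(); print("t",round(s["t"],2),"tcp",s["tcp_pos"].round(1),s["tool_rot"].round(1),"F",s["ft_force"].round(1),"w",round(s["gripper_width"],1)); return s
E
python3 - <<'E'
from h import *
s=st(); p,d,i=grab("wrist"); save("w1.png",p); P=cloud(i,d)
hs=cv2.cvtColor(p,cv2.COLOR_RGB2HSV); m=cv2.inRange(hs,(0,100,30),(14,255,255))
k=(m>0)&(d>0)&(P[...,2]>44)&(np.hypot(P[...,0]-467,P[...,1]+244)<80)
Q=P[k]; print(len(Q),np.percentile(Q[:,2],97),cv2.minAreaRect(Q[:,:2].astype(np.float32)))
v,u=np.nonzero(k); W=np.array([onplane(i,a,b,38+15) for a,b in zip(u,v)]); print(cv2.minAreaRect(W[:,:2].astype(np.float32)))
k=(d>0)&(P[...,2]>20)&(np.hypot(P[...,0]-467,P[...,1]+244)<150); Q=P[k&(P[...,2]>45)]; print(Q.min(0),Q.max(0))
E
```

```text
t 1.48 tcp [ 467.1 -244.5  205.9] [-90.   0.  12.] F [-0.8 -0.4 -0.5] w 85.3
3097 60.59316770282306 ((462.584716796875, -220.37435913085938), (88.97425079345703, 91.01194763183594), 11.002946853637695)
((525.268310546875, -124.22434997558594), (352.133056640625, 91.50151062011719), 63.39469528198242)
[ 317.65031141 -370.91985442   45.00032503] [ 612.62324803 -171.38501775  328.96328895]
```

View pics/w1.png

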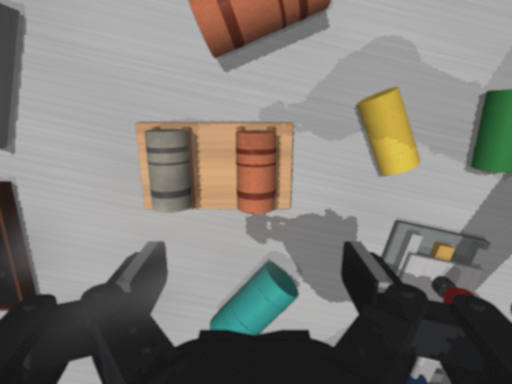

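The wrist view shows the red core at (256,170), upright between the fingers at (150,260) and (360,260), and the grey core at (169,170). The yaw is right. I'll tighten the measurement to that region.

```bash
python3 - <<'E'
from h import *
p,d,i=grab("wrist"); P=cloud(i,d); s=np.zeros((384,512),bool); s[118:222,225:290]=1
Q=P[s&(d>0)&(P[...,2]>44)]; r=cv2.minAreaRect(Q[:,:2].astype(np.float32)); print(len(Q),np.percentile(Q[:,2],97),r)
print("to",to(r[0][0],r[0][1],18))
E
```

```text
3114 60.39669700015988 ((467.8071594238281, -243.5020294189453), (89.96106719970703, 44.07017135620117), 12.175285339355469)
to [ 0.12 18.8   0.12]
```

Both views agree: centre (467.8,-243.5), yaw 12.2°, axis z about 37.5 to 39. I'll descend and grip.

send_rows(
  plan=[
    [0.12,3,0.12,0,1],
    [0,3,0,0,1],
    [0,3,0,0,1],
    [0,3,0,0,1],
    [0,2.6,0,0,1],
    [0,2,0,0,1],
    [0,1.4,0,0,1],
    [0,0.7,0,0,1],
  ],
)

```text
t: 2.25
tcp_pos: [466.6, -243.4, 17.0]
tool_rot: [-89.9, 0.2, 11.9]
ft_force: [-0.5, 0.6, -0.4]
gripper_width: 85.2
```

send_rows(
  plan=[
    [0,0,0,0,-1],
    [0,0,0,0,-1],
    [0,0,0,0,-1],
    [0,0,0,0,-1],
    [0,0,0,0,-1],
    [0,0,0,0,-1],
    [0,0,0,0,-1],
    [0,0,0,0,-1],
  ],
)

```text
t: 2.92
tcp_pos: [468.7, -242.3, 20.9]
tool_rot: [-90.0, -0.1, 11.8]
ft_force: [-0.6, 5.5, 5.1]
gripper_width: 38.9
```

send_rows(
  plan=[
    [0,0,0,0,-1],
    [0,0,0,0,-1],
    [0,0,0,0,-1],
  ],
)

```text
t: 3.17
tcp_pos: [468.7, -242.3, 20.9]
tool_rot: [-90.0, -0.1, 11.8]
ft_force: [-0.8, 6.5, 6.4]
gripper_width: 38.8
```

```bash
python3 - <<'E'
from h import *
s=st(); p,d,i=grab("wrist"); save("w2.png",p); P=cloud(i,d); st()
q=np.zeros((384,512),bool); q[60:300,180:340]=1
Q=P[q&(d>0)&(P[...,2]>44)&(P[...,2]<66)&(np.hypot(P[...,0]-468,P[...,1]+243)<60)]; r=cv2.minAreaRect(Q[:,:2].astype(np.float32)); print(len(Q),np.percentile(Q[:,2],97),r)
E
```

```text
t 3.17 tcp [ 468.7 -242.3   20.9] [-90.   -0.1  11.8] F [-0.8  6.5  6.4] w 38.8
t 3.22 tcp [ 468.8 -242.3   20.9] [-90.   -0.1  11.9] F [-1.1  6.2  5.6] w 39.0
12533 61.422430598082784 ((462.3829650878906, -244.67257690429688), (79.13772583007812, 66.31723022460938), 12.143539428710938)
```

View pics/w2.png

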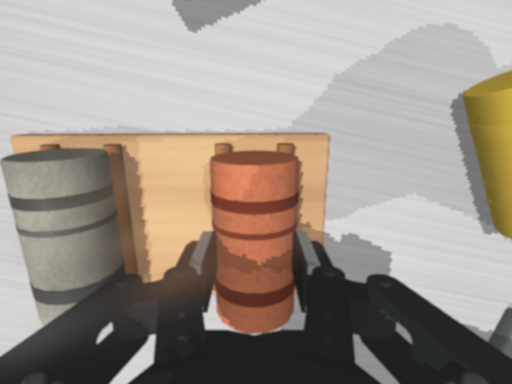

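The grip reads 38.8 mm with about 6 N upward, and the TCP has been pushed up 3 mm. The fingertips are probably pinching onto the rack bars, whose tops are at about z 22. I'll reopen, rise 8 mm and grip again.

send_rows(
  plan=[
    [0,0,0,0,1],
    [0,0,0,0,1],
    [0,0,0,0,1],
    [0,0,0,0,1],
    [0,-0.8,0,0,1],
    [0,0,0,0,1],
  ],
)

```text
t: 3.72
tcp_pos: [469.1, -243.7, 28.4]
tool_rot: [-90.1, -0.1, 11.9]
ft_force: [0.2, 0.5, 0.5]
gripper_width: 85.3
```

send_rows(
  plan=[
    [0,0,0,0,-1],
    [0,0,0,0,-1],
    [0,0,0,0,-1],
    [0,0,0,0,-1],
    [0,0,0,0,-1],
    [0,0,0,0,-1],
    [0,0,0,0,-1],
    [0,0,0,0,-1],
  ],
)

```text
t: 4.38
tcp_pos: [467.9, -242.8, 27.9]
tool_rot: [-90.0, 0.0, 11.9]
ft_force: [-2.4, 4.2, 6.9]
gripper_width: 30.3
```

Going higher gave a narrower grip (30 mm), so the pads are meeting the core above its equator. My bar explanation was wrong and the grip needs to be lower. The pads swing back when open, which fits. I'll reopen, go down to TCP z of about 12 and grip again.

send_rows(
  plan=[
    [0,0,0,0,1],
    [0,0,0,0,1],
    [0,0,0,0,1],
    [0,0,0,0,1],
    [0,0,0,0,1],
    [0,0.6,0,0,1],
    [0,0.6,0,0,1],
    [0,0.3,0,0,1],
  ],
)

```text
t: 5.05
tcp_pos: [467.4, -243.1, 10.9]
tool_rot: [-89.9, 0.1, 11.8]
ft_force: [0.6, 0.4, -0.0]
gripper_width: 85.3
```

send_rows(
  plan=[
    [0,0,0,0,-0.1],
    [0,0,0,0,-0.1],
    [0,0,0,0,-0.1],
    [0,0,0,0,-0.1],
    [0,0,0,0,-0.1],
    [0,0,0,0,-0.1],
  ],
)

```text
t: 5.55
tcp_pos: [468.0, -242.3, 12.7]
tool_rot: [-89.9, -0.0, 11.8]
ft_force: [-1.1, 5.4, 5.3]
gripper_width: 43.5
```

send_rows(
  plan=[
    [0,0,0,0,1],
    [0,0,0,0,1],
    [0,0,0,0,1],
    [0,0,0,0,1],
    [0,0.5,0.15,0,1],
    [0,0,0,0,1],
  ],
)

```text
t: 6.05
tcp_pos: [467.1, -241.6, 6.2]
tool_rot: [-90.0, 0.1, 11.8]
ft_force: [-0.0, -0.3, 0.4]
gripper_width: 85.3
```

send_rows(
  plan=[
    [0,0,0,0,-0.1],
    [0,0,0,0,-0.1],
    [0,0,0,0,-0.1],
    [0,0,0,0,-0.1],
    [0,0,0,0,-0.1],
    [0,0,0,0,-0.1],
  ],
)

```text
t: 6.55
tcp_pos: [468.2, -242.2, 7.5]
tool_rot: [-90.0, -0.0, 11.9]
ft_force: [-1.5, -2.2, 3.0]
gripper_width: 44.3
```

```bash
python3 - <<'E'
from h import *
st(); p,d,i=grab("wrist"); st(); a=p
p2,d2,i2=grab("scene"); b=cv2.resize(p2[150:220,150:230],(439,384),interpolation=2)
save("w3.png",np.hstack([a[:,130:400],b]))
P=cloud(i,d); q=np.zeros((384,512),bool); q[60:330,205:305]=1
Q=P[q&(d>0)&(P[...,2]>44)&(P[...,2]<70)&(np.hypot(P[...,0]-468,P[...,1]+243)<60)]; print(len(Q),np.percentile(Q[:,2],[50,97]),Q[:,:2].mean(0))
E
```

```text
t 6.55 tcp [ 468.2 -242.2    7.5] [-90.   -0.   11.9] F [-1.5 -2.2  3. ] w 44.3
t 6.6 tcp [ 468.2 -242.2    7.5] [-90.   -0.   11.9] F [-0.7 -2.   2.7] w 44.3
15266 [57.21872375 60.28572756] [ 457.82448182 -245.18577236]
```

View pics/w3.png

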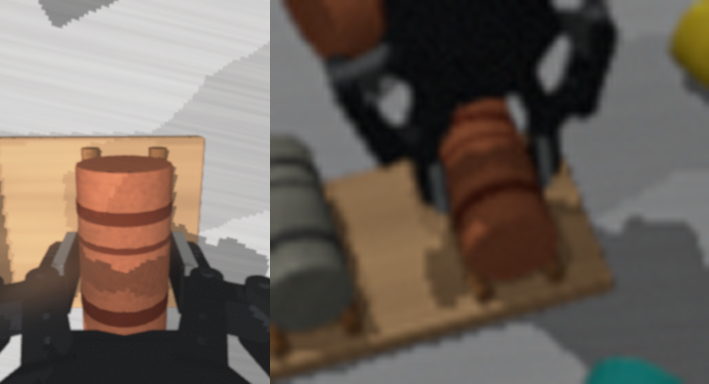

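The pads now straddle the core's sides: in the left crop they show at (70,270) and (180,265), with the core between them, and the grip reads 44.3 mm. I'll lift.

send_rows(
  plan=[
    [0,0,0,0,-0.5],
    [0,0,0,0,-0.5],
    [0,-0.5,0,0,-0.5],
    [0,-1,0,0,-0.5],
    [0,-1.5,0,0,-0.5],
    [0,-2.5,0,0,-0.5],
    [0,-2.5,0,0,-0.5],
    [0,-2.5,0,0,-0.5],
  ],
  grip_force=50,
)

```text
t: 7.32
tcp_pos: [466.6, -240.9, 112.5]
tool_rot: [-89.9, 0.1, 11.8]
ft_force: [1.0, -0.0, -4.7]
gripper_width: 44.2
```

```bash
python3 - <<'E'
from h import *
st(); print(to(651,16.5,150))
E
```

```text
t 7.32 tcp [ 466.6 -240.9  112.5] [-89.9   0.1  11.8] F [ 1.  -0.  -4.7] w 44.2
[23.32 -3.75 21.42]
```

send_rows(
  plan=[
    [1.5,-1.9,1.4,0,-0.5],
    [2.5,-1.9,2.3,0,-0.5],
    [2.7,0,2.5,0,-0.5],
    [2.7,0,2.5,0,-0.5],
    [2.7,0,2.5,0,-0.5],
    [2.7,0,2.5,0,-0.5],
    [2.7,0,2.5,0,-0.5],
    [2.5,0,2.2,0,-0.5],
  ],
)

```text
t: 7.98
tcp_pos: [625.3, -18.0, 149.3]
tool_rot: [-89.9, 0.1, 11.9]
ft_force: [1.1, 0.2, -4.8]
gripper_width: 44.1
```

send_rows(
  plan=[
    [2,0,1.8,0,-0.5],
    [1.3,0,1.2,0,-0.5],
    [0,0,0,0.8,-0.5],
    [0,0,0,0.8,-0.5],
    [0,0,0,0.46,-0.5],
    [0,0,0,0,-0.5],
  ],
)

```text
t: 8.48
tcp_pos: [650.6, 16.3, 148.9]
tool_rot: [-90.0, 0.2, -0.5]
ft_force: [0.1, -0.7, -4.8]
gripper_width: 44.3
```

```bash
python3 - <<'E'
from h import *
st(); print(to(651,16.5,60)); p,d,i=grab("wrist"); P=cloud(i,d); save("w4.png",p)
m=cv2.inRange(cv2.cvtColor(p,cv2.COLOR_RGB2HSV),(105,100,30),(125,255,255))
n,l,s,c=cv2.connectedComponentsWithStats(m)
for k in range(1,n):
    if s[k,4]>60:
        g=np.argwhere(l==k); W=np.array([onplane(i,u,v,64) for v,u in g]); print("blue",c[k].round(),s[k],P[l==k][:,2].mean().round(1),W.mean(0).round(1),W.min(0).round(1),W.max(0).round(1), cv2.minAreaRect(W[:,:2].astype(np.float32)))
E
```

```text
t 8.48 tcp [650.6  16.3 148.9] [-90.    0.2  -0.5] F [ 0.1 -0.7 -4.8] w 44.3
[0.07 8.88 0.02]
blue [258. 129.] [217 126  82   7 554] 63.1 [598.1  19.8  64. ] [595.3 -14.6  64. ] [600.9  53.   64. ] ((598.1070556640625, 19.201011657714844), (67.60751342773438, 4.899694442749023), 89.42767333984375)
```

View pics/w4.png

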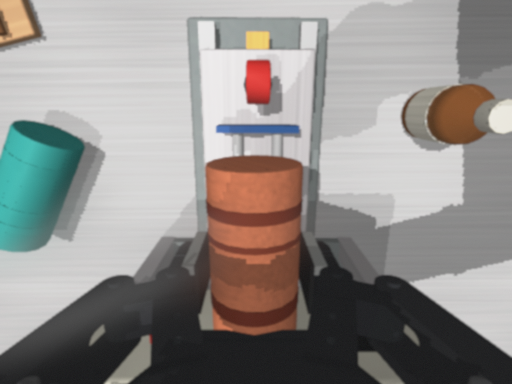

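The wrist view shows the core held over the trough, with the rear blue wall at (258,129), the pull at (258,82) and the bottle at (450,115). The wrist camera puts the wall about 3 mm off the top view, so I'll compare core and wall within this one camera.

```bash
python3 - <<'E'
from h import *
st(); p,d,i=grab("wrist"); P=cloud(i,d); hs=cv2.cvtColor(p,cv2.COLOR_RGB2HSV)
q=np.zeros((384,512),bool); q[145:300,195:312]=1
k=q&(d>0)&(P[...,2]>150)&(cv2.inRange(hs,(0,90,30),(16,255,255))>0); Q=P[k]
print(len(Q),"zmax",np.percentile(Q[:,2],98),"xmin",np.percentile(Q[:,0],1))
for a in range(605,690,15):
    S=Q[abs(Q[:,0]-a)<7]; 
    if len(S)>50: print(a,"y",np.percentile(S[:,1],[1,99]).round(1),S[:,1].mean().round(1),"ztop",np.percentile(S[:,2],98).round(1))
# near-vertical end face: x of rear end
S=Q[(Q[:,2]<195)]; print("low",S[:,0].min(),np.percentile(S[:,0],[2,10,50]))
B=(cv2.inRange(hs,(105,100,30),(125,255,255))>0)&(d>0)&(d<700); W=P[B&(np.abs(P[...,0]-598)<15)]; print("wall depth",W.mean(0),W[W[:,2]>60].mean(0),np.percentile(W[:,1],[1,99]))
r=(cv2.inRange(hs,(0,170,60),(8,255,255))>0)&(np.hypot(P[...,0]-560,P[...,1]-17)<40); print("pull",P[r].mean(0),P[r].min(0),P[r].max(0))
pl=P[(abs(P[...,2]-40)<4)&(P[...,0]>500)&(P[...,0]<640)]; print("plate",[np.percentile(pl[abs(pl[:,0]-x)<6][:,1],[1,99]).round(1).tolist() for x in(540,560,580)],pl[:,0].min())
E
```

```text
t 8.53 tcp [650.7  16.  149.1] [-90.    0.2  -0.4] F [ 0.2 -0.8 -3.9] w 44.2
12964 zmax 201.80758123488343 xmin 605.4935859795606
605 y [-4.9 36. ] 15.5 ztop 201.7
620 y [-5.2 36.6] 15.5 ztop 201.9
635 y [-5.2 36.7] 15.6 ztop 201.9
650 y [-5.8 37.2] 15.7 ztop 201.7
665 y [-6.2 37.1] 15.6 ztop 201.6
low 605.2859329565755 [605.47565259 605.60581231 624.5232659 ]
wall depth [597.83900111  19.94461806  62.22168905] [598.00821551  19.06290902  62.51758764] [-13.72864062  52.09203252]
pull [563.02205195  19.44278386  92.03737249] [548.79695721  11.12582392  82.86186056] [581.13312828  27.67271591 315.67172475]
plate [[-29.6, 68.1], [-29.9, 68.6], [-29.9, 168.9]] 532.4012571826427
```

send_rows(
  plan=[
    [0.2,1.5,0.28,0,-0.5],
    [0,2,0,0,-0.5],
    [0,2,0,0,-0.5],
    [0,1.6,0,0,-0.5],
    [0,1,0,0,-0.5],
    [0,0.4,0,0,-0.5],
  ],
)

```text
t: 9.08
tcp_pos: [652.5, 18.0, 62.9]
tool_rot: [-90.0, 0.2, -0.5]
ft_force: [-0.8, 1.0, -5.0]
gripper_width: 43.8
```

```bash
cat > rel.py <<'E'
from h import *
st(); p,d,i=grab("wrist"); P=cloud(i,d); hs=cv2.cvtColor(p,cv2.COLOR_RGB2HSV)
q=np.zeros((384,512),bool); q[60:300,190:317]=1
Q=P[q&(d>0)&(P[...,2]>85)&(P[...,0]>590)&(cv2.inRange(hs,(0,90,30),(16,255,255))>0)]
c=[np.percentile(Q[abs(Q[:,0]-a)<7][:,1],[1,99]).mean().round(1) for a in(615,630,645)]
print("core z98",np.percentile(Q[:,2],98),"xmin",np.percentile(Q[:,0],1),"y",c)
B=(cv2.inRange(hs,(105,100,30),(125,255,255))>0)&(d>0)&(d<700)
v,u=np.nonzero(B); W=np.array([onplane(i,a,b,64) for a,b in zip(u,v)]); r=cv2.minAreaRect(W[:,:2].astype(np.float32)); print("wall",r,P[B].mean(0),W.min(0),W.max(0))
save("w5.png",p)
E
python3 rel.py
```

```text
t 9.08 tcp [652.5  18.   62.9] [-90.    0.2  -0.5] F [-0.8  1.  -5. ] w 43.8
core z98 115.738254094009 xmin 607.2477954877734 y [np.float64(17.8), np.float64(17.8), np.float64(17.7)]
wall ((653.0784301757812, 17.822660446166992), (68.95075988769531, 116.8090591430664), 89.40643310546875) [614.07343994  19.74292161  62.58379068] [594.43883905 -17.2479345   64.        ] [711.72635165  52.83928634  64.        ]
```

Both walls are now visible in one view. The trough centre is (653.1,17.8) and the core (652.2,17.8). I'll lower 26 mm slowly.

send_rows(
  plan=[
    [0.05,0.8,0,0,-0.5],
    [0,0.7,0,0,-0.5],
    [0,0.5,0,0,-0.5],
    [0,0.3,0,0,-0.5],
    [0,0.2,0,0,-0.5],
    [0,0.1,0,0,-0.5],
    [0,0,0,0,-0.5],
  ],
)

```text
t: 9.72
tcp_pos: [654.5, 18.3, 39.1]
tool_rot: [-90.0, 0.0, -0.5]
ft_force: [0.3, -0.0, -3.6]
gripper_width: 44.5
```

send_rows(
  plan=[
    [0,0.1,0,0,-0.5],
    [0,0.1,0,0,-0.5],
    [0,0.05,0,0,-0.5],
    [0,0,0,0,-0.5],
  ],
)

```text
t: 10.05
tcp_pos: [654.4, 18.3, 36.6]
tool_rot: [-90.0, 0.0, -0.5]
ft_force: [-0.3, -0.1, -3.8]
gripper_width: 43.9
```

```bash
python3 rel.py
```

```text
t 10.05 tcp [654.4  18.3  36.6] [-90.    0.   -0.5] F [-0.3 -0.1 -3.8] w 43.9
core z98 89.40791001742821 xmin 609.3605559631667 y [np.float64(17.7), np.float64(17.6), np.float64(17.6)]
wall ((649.791259765625, 18.490694046020508), (68.13858032226562, 110.2578353881836), 89.46183776855469) [619.25526449  18.68984792  60.37735988] [594.3803018  -15.07207093  64.        ] [705.18620927  53.03773306  64.        ]
```

send_rows(
  plan=[
    [0,0.08,0,0,-0.5],
    [0,0,0,0,-0.5],
    [0,0,0,0,0.3],
    [0,0,0,0,1],
    [0,0,0,0,1],
    [0,0,0,0,1],
    [0,0,0,0,1],
    [0,0,0,0,1],
  ],
)

```text
t: 10.77
tcp_pos: [654.6, 18.3, 36.1]
tool_rot: [-90.0, -0.0, -0.5]
ft_force: [-0.3, -0.1, -0.3]
gripper_width: 85.6
```

send_rows(
  plan=[
    [0,0,0,0,1],
    [0,-1,0,0,1],
    [0,-2,0,0,1],
    [0,-3,0,0,1],
    [0,-3,0,0,1],
    [0,-3,0,0,1],
    [0,0,0,0,1],
    [0,0,0,0,1],
  ],
)

```text
t: 11.43
tcp_pos: [655.9, 18.5, 159.4]
tool_rot: [-89.9, -0.4, -0.5]
ft_force: [-0.8, -0.4, -0.7]
gripper_width: 85.2
```

```bash
python3 rel.py; python3 - <<'E'
from h import *
p,d,i=grab("top"); q,_,_=grab("wrist"); save("t5.png",np.hstack([q[:,150:400],cv2.resize(p[90:230,150:260],(302,384),interpolation=2)]))
E
```

```text
t 11.43 tcp [655.9  18.5 159.4] [-89.9  -0.4  -0.5] F [-0.8 -0.4 -0.7] w 85.2
core z98 88.80266184659085 xmin 610.1906334987511 y [np.float64(18.8), np.float64(18.3), np.float64(18.2)]
wall ((653.0444946289062, 18.670127868652344), (67.94235229492188, 114.58686828613281), 89.46866607666016) [605.20442325  18.56358616  62.64219827] [595.44678412 -15.23813581  64.        ] [710.09772746  53.13235997  64.        ]
```

View pics/t5.png

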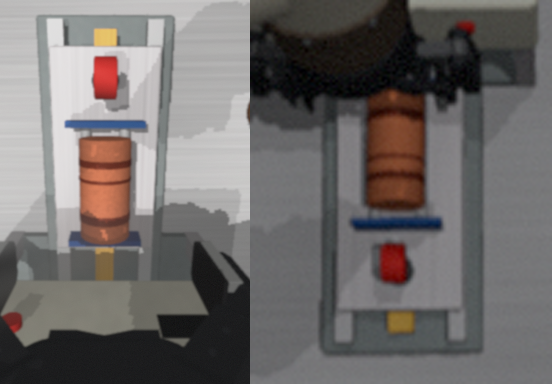

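The core lies in the trough between the blue walls, released. Its axis is level with the trough and its middle is about 2 mm off. Now to the pull at about (561,19).

send_rows(
  plan=[
    [-2,0,0,0,0.2],
    [-3,0,0,0,0.2],
    [-2.5,0,0,0,0.2],
    [-1.5,0,0,0,0.2],
    [-0.5,0,0,0,0.2],
    [0,1.5,0,0,0.2],
    [0,1.5,0,0,0.2],
    [0,0,0,0,0.2],
  ],
)

```text
t: 12.25
tcp_pos: [557.5, 18.7, 122.4]
tool_rot: [-90.1, 0.4, -0.5]
ft_force: [-0.6, 0.3, -1.2]
gripper_width: 51.1
```

```bash
python3 - <<'E'
from h import *
st(); p,d,i=grab("wrist"); P=cloud(i,d); hs=cv2.cvtColor(p,cv2.COLOR_RGB2HSV)
r=(cv2.inRange(hs,(0,150,60),(8,255,255))>0)&(np.hypot(P[...,0]-560,P[...,1]-17)<40)&(P[...,2]<110)&(P[...,2]>60)
print(r.sum(),"pull",P[r].mean(0),np.percentile(P[r],2,axis=0),np.percentile(P[r],98,axis=0)); v,u=np.nonzero(r); print(u.min(),u.max(),v.min(),v.max())
for h in(40,20,10):
  pl=P[(abs(P[...,2]-h)<4)&(abs(P[...,1]-19)<25)&(P[...,0]>450)&(P[...,0]<560)]; print(h,len(pl),pl[:,0].min() if len(pl) else 0,pl[:,0].max() if len(pl) else 0)
b=P[(P[...,0]>505)&(P[...,0]<525)&(P[...,2]<60)]; 
for y in range(-45,90,10):
  s=b[abs(b[:,1]-y)<5]; print(y,np.median(s[:,2]).round(1) if len(s) else None,end="; ")
E
```

```text
t 12.25 tcp [557.5  18.7 122.4] [-90.1   0.4  -0.5] F [-0.6  0.3 -1.2] w 51.1
798 pull [556.07456034  19.73224604  88.69910774] [546.69828073  11.70891067  78.16528491] [569.17778343  27.35601125  92.91833345]
244 267 190 226
40 1641 532.1914823702956 559.9993358732737
20 22 516.177035741047 527.6458148709529
10 1186 500.955340616392 535.1038324524494
-45 12.9; -35 14.1; -25 27.4; -15 14.0; -5 13.6; 5 13.6; 15 14.7; 25 14.9; 35 13.6; 45 13.6; 55 14.0; 65 27.4; 75 13.7; 85 12.7;
```

The pull is centred at about (561,19.5), top z about 93. The plate's rear edge is at x about 532, the floor between the rails at z about 14 and the rail tops at about 27. So there is room for the shut fingertips to push the plate end later. I'll go down and grip the pull.

send_rows(
  plan=[
    [0.3,2,0.07,0,0.2],
    [0,2,0,0,0.2],
    [0,1.7,0,0,0.2],
    [0,1,0,0,0.2],
    [0,0.3,0,0,0.2],
    [0,0,0,0,0.2],
  ],
)

```text
t: 12.8
tcp_pos: [562.7, 19.7, 55.4]
tool_rot: [-90.0, 0.1, -0.5]
ft_force: [0.2, -0.5, 0.2]
gripper_width: 51.5
```

send_rows(
  plan=[
    [0,0,0,0,-1],
    [0,0,0,0,-1],
    [0,0,0,0,-1],
    [0,0,0,0,-1],
    [0,0,0,0,-1],
    [0,0,0,0,-1],
  ],
  grip_force=40,
)

```text
t: 13.3
tcp_pos: [563.4, 20.0, 57.1]
tool_rot: [-90.0, -0.1, -0.5]
ft_force: [-0.5, -0.1, 6.4]
gripper_width: 16.9
```

send_rows(
  plan=[
    [0,-0.3,0,0,-1],
    [0,-0.5,0,0,-1],
    [0,-0.5,0,0,-1],
    [0,-0.3,0,0,-1],
    [0,0,0,0,-1],
    [0,0,0,0,-1],
  ],
)

```text
t: 13.8
tcp_pos: [561.8, 19.9, 71.3]
tool_rot: [-90.0, 0.1, -0.5]
ft_force: [-0.2, 2.4, -5.3]
gripper_width: 16.6
```

```bash
python3 - <<'E'
from h import *
st(); p,d,i=grab("scene"); P=cloud(i,d); hs=cv2.cvtColor(p,cv2.COLOR_RGB2HSV)
r=(cv2.inRange(hs,(0,150,60),(8,255,255))>0)&(np.hypot(P[...,0]-565,P[...,1]-17)<60)
if r.sum(): print(r.sum(),"pull",P[r].mean(0),np.percentile(P[r],98,axis=0))
save("s6.png",np.hstack([cv2.resize(p[140:260,230:390],(480,360),interpolation=2)]))
E
```

```text
t 13.8 tcp [561.8  19.9  71.3] [-90.    0.1  -0.5] F [-0.2  2.4 -5.3] w 16.6
75 pull [574.09826297  19.72343279 101.46734933] [623.98601169  30.29062788 111.30076304]
```

View pics/s6.png

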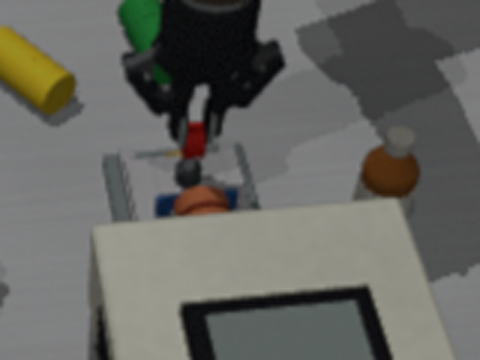

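The pull is about 13 mm up: its mean height went from 88.7 to 101.5 mm, and the spring force reads about 5 N. Now I'll carry it forward.

send_rows(
  plan=[
    [0.4,0,0,0,-1],
    [0.8,0,0,0,-1],
    [1,0,0,0,-1],
    [1,0,0,0,-1],
    [1,0,0,0,-1],
    [1,0,0,0,-1],
    [0.8,0,0,0,-1],
    [0,0,0,0,-1],
  ],
)

```text
t: 14.52
tcp_pos: [624.3, 19.1, 71.2]
tool_rot: [-90.0, -0.1, -0.5]
ft_force: [1.4, 1.7, -5.7]
gripper_width: 16.7
```

send_rows(
  plan=[
    [0.4,0,0,0,-1],
    [0.6,0,0,0,-1],
    [0.6,0,0,0,-1],
    [0.4,0,0,0,-1],
    [0,0,0,0,-1],
  ],
)

```text
t: 14.93
tcp_pos: [643.9, 18.9, 71.9]
tool_rot: [-90.0, -0.1, -0.5]
ft_force: [0.0, 1.6, -5.4]
gripper_width: 16.7
```

```bash
cat > car.py <<'E'
from h import *
st(); p,d,i=grab("wrist"); P=cloud(i,d); hs=cv2.cvtColor(p,cv2.COLOR_RGB2HSV)
for h in(40,):
  pl=P[(abs(P[...,2]-h)<4)&(abs(P[...,1]-19)<45)&(P[...,0]>450)&(P[...,0]<720)&(hs[...,1]<60)]; print("plate rear x",np.percentile(pl[:,0],[0.3,1]).round(1))
r=(cv2.inRange(hs,(0,170,60),(6,255,255))>0)&(abs(P[...,1]-17)<20)&(P[...,2]<125)&(P[...,2]>60)&(P[...,0]<715)
if r.sum()>20: print("pull",r.sum(),P[r].mean(0).round(1),np.percentile(P[r],2,axis=0).round(1),np.percentile(P[r],98,axis=0).round(1))
E
python3 car.py
```

```text
t 14.93 tcp [643.9  18.9  71.9] [-90.   -0.1  -0.5] F [ 0.   1.6 -5.4] w 16.7
plate rear x [612.8 613.2]
```

The plate has moved 80.6 mm, so travel is about 0.098. I'll lower onto the strip, release, back off above, then come down behind the plate end with the fingers shut.

send_rows(
  plan=[
    [0,0.4,0,0,-1],
    [0,0,0,0,0.2],
    [0,0,0,0,0.2],
    [0,0,0,0,0.2],
    [0,0,0,0,0.2],
    [0,-1.5,0,0,0.2],
    [0,-2.5,0,0,0.2],
    [0,-2.5,0,0,0.2],
  ],
)

```text
t: 15.65
tcp_pos: [642.1, 18.8, 133.4]
tool_rot: [-90.0, 0.1, -0.5]
ft_force: [0.3, 0.2, -0.7]
gripper_width: 51.0
```

send_rows(
  plan=[
    [-1.5,-1,0,0,0.2],
    [-2.5,0,0,0,-1],
    [-2.5,0,0,0,-1],
    [-1.3,0,0,0,-1],
    [0,0,0,0,-1],
    [0,0,0,0,-1],
    [0,0,0,0,-1],
  ],
)

```text
t: 16.23
tcp_pos: [565.6, 19.9, 143.5]
tool_rot: [-90.0, -0.1, -0.5]
ft_force: [0.2, 0.6, -0.7]
gripper_width: 0.3
```

```bash
python3 car.py; python3 - <<'E'
from h import *
p,d,i=grab("wrist"); save("w7.png",p)
P=cloud(i,d); b=P[(abs(P[...,1]-19)<30)&(P[...,0]>560)&(P[...,0]<640)&(P[...,2]<60)]
for x in range(590,625,3): 
  s=b[abs(b[:,0]-x)<1.5]; print(x,np.percentile(s[:,2],[5,50,95]).round(1) if len(s) else None)
f=P[(d>0)&(d<190)]; print(len(f))
E
```

```text
t 16.23 tcp [565.6  19.9 143.5] [-90.   -0.1  -0.5] F [ 0.2  0.6 -0.7] w 0.3
plate rear x [612.4 612.6]
590 [12.6 14.  26.3]
593 [12.7 14.  26.2]
596 [12.6 13.9 26.3]
599 [12.5 13.9 26.2]
602 [12.7 13.9 26.3]
605 [12.5 14.1 26.5]
608 [12.4 13.8 26.1]
611 [12.8 23.9 37.4]
614 [13.  33.3 38.8]
617 [12.5 15.2 39.6]
620 [12.8 38.2 39.5]
623 [37.4 38.4 39.2]
42388
```

View pics/w7.png

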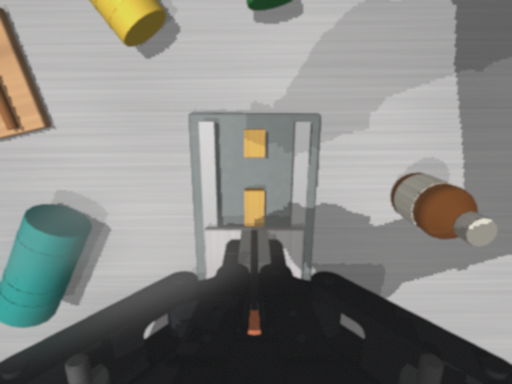

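The wrist view shows the plate's rear edge at row 228, the rails at (208,175) and (303,175), and the shut fingers between them. I'll descend to z of about 34 and push.

send_rows(
  plan=[
    [0,2.5,0,0,-1],
    [0,2.5,0,0,-1],
    [0,2.5,0,0,-1],
    [0,2,0,0,-1],
    [0,1.2,0,0,-1],
    [0,0.3,0,0,-1],
    [0,0,0,0,-1],
  ],
)

```text
t: 16.92
tcp_pos: [564.5, 19.5, 31.6]
tool_rot: [-90.1, 0.1, -0.5]
ft_force: [0.9, -0.4, 1.2]
gripper_width: -0.1
```

send_rows(
  plan=[
    [0.8,0,0,0,-1],
    [1,0,0,0,-1],
    [1,0,0,0,-1],
    [0.6,0,0,0,-1],
    [0.6,0,0,0,-1],
    [0.6,0,0,0,-1],
    [0,0,0,0,-1],
  ],
)

```text
t: 17.5
tcp_pos: [612.0, 19.4, 33.2]
tool_rot: [-90.0, -0.1, -0.5]
ft_force: [-0.1, -0.2, 0.2]
gripper_width: 0.4
```

```bash
python3 car.py
```

```text
t 17.5 tcp [612.   19.4  33.2] [-90.   -0.1  -0.5] F [-0.1 -0.2  0.2] w 0.4
plate rear x [612.2 612.4]
pull 228 [630.4  18.5  94.1] [627.2  16.5  89.4] [633.2  20.7  98.1]
```

```bash
python3 - <<'E'
from h import *
p,d,i=grab("wrist"); q,e,j=grab("top"); save("w8.png",np.hstack([cv2.resize(p[170:384,150:362],(420,424),interpolation=2),cv2.resize(q[130:215,155:240],(380,424),interpolation=2)]))
P=cloud(i,d); 
for u in (222,235,245,254,265,275,290): print(u,[tuple(P[v,u].round(0).astype(int)) for v in range(180,330,12)])
E
```

```text
222 [(np.int64(586), np.int64(-2), np.int64(14)), (np.int64(594), np.int64(-2), np.int64(14)), (np.int64(603), np.int64(-2), np.int64(14)), (np.int64(611), np.int64(-3), np.int64(14)), (np.int64(620), np.int64(-3), np.int64(14)), (np.int64(617), np.int64(0), np.int64(38)), (np.int64(625), np.int64(-1), np.int64(39)), (np.int64(605), np.int64(5), np.int64(88)), (np.int64(600), np.int64(7), np.int64(105)), (np.int64(599), np.int64(8), np.int64(113)), (np.int64(595), np.int64(9), np.int64(125)), (np.int64(594), np.int64(10), np.int64(132)), (np.int64(595), np.int64(11), np.int64(135))]
235 [(np.int64(586), np.int64(7), np.int64(14)), (np.int64(594), np.int64(7), np.int64(14)), (np.int64(602), np.int64(6), np.int64(14)), (np.int64(612), np.int64(6), np.int64(12)), (np.int64(620), np.int64(6), np.int64(13)), (np.int64(541), np.int64(19), np.int64(199)), (np.int64(605), np.int64(10), np.int64(77)), (np.int64(600), np.int64(11), np.int64(97)), (np.int64(600), np.int64(12), np.int64(105)), (np.int64(600), np.int64(12), np.int64(112)), (np.int64(595), np.int64(13), np.int64(125)), (np.int64(5
[... 2351 characters left out ...]
.int64(125)), (np.int64(595), np.int64(25), np.int64(131)), (np.int64(595), np.int64(24), np.int64(136))]
290 [(np.int64(587), np.int64(42), np.int64(14)), (np.int64(595), np.int64(42), np.int64(14)), (np.int64(603), np.int64(43), np.int64(13)), (np.int64(611), np.int64(43), np.int64(14)), (np.int64(621), np.int64(43), np.int64(13)), (np.int64(617), np.int64(40), np.int64(39)), (np.int64(625), np.int64(40), np.int64(38)), (np.int64(634), np.int64(41), np.int64(38)), (np.int64(600), np.int64(32), np.int64(105)), (np.int64(600), np.int64(31), np.int64(113)), (np.int64(594), np.int64(29), np.int64(127)), (np.int64(594), np.int64(29), np.int64(131)), (np.int64(594), np.int64(28), np.int64(136))]
```

View pics/w8.png

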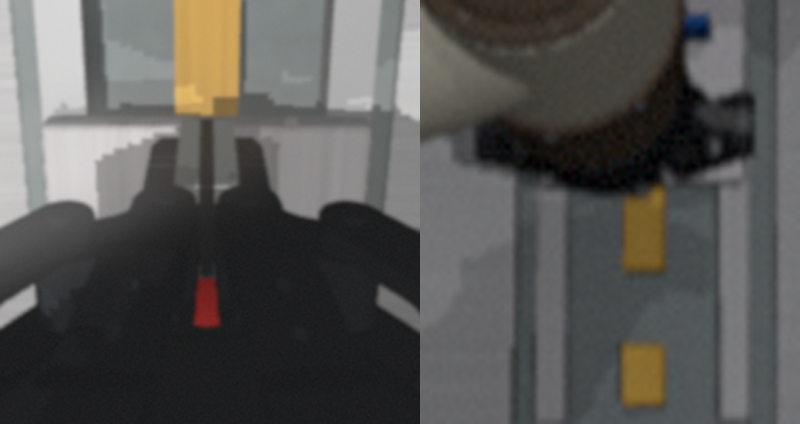

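The rear faces of the fingers are at x 601, so their tips already overlap the plate edge at about 613 with no force. They are therefore just above or just below the plate. I'll back off, lower 5 mm and try again; the strip's top is at z 26.

send_rows(
  plan=[
    [-1.5,0,0,0,-1],
    [-1.5,0,0,0,-1],
    [0,0.5,0,0,-1],
    [0,0,0,0,-1],
    [1,0,0,0,-1],
    [1,0,0,0,-1],
    [0.8,0,0,0,-1],
    [0,0,0,0,-1],
  ],
)

```text
t: 18.32
tcp_pos: [610.6, 19.5, 27.8]
tool_rot: [-90.0, -0.1, -0.5]
ft_force: [0.6, 0.1, -0.4]
gripper_width: -0.2
```

```bash
python3 car.py
```

```text
t 18.32 tcp [610.6  19.5  27.8] [-90.   -0.1  -0.5] F [ 0.6  0.1 -0.4] w -0.2
plate rear x [612.2 612.4]
pull 214 [628.2  18.7  89.8] [626.3  16.6  84.1] [630.2  20.7  94. ]
```

send_rows(
  plan=[
    [-1.5,0,0,0,-1],
    [-1.5,0,0,0,-1],
    [0,-0.9,0,0,-1],
    [0,0,0,0,-1],
    [1,0,0,0,-1],
    [1,0,0,0,-1],
    [0.8,0,0,0,-1],
    [0,0,0,0,-1],
  ],
)

```text
t: 19.03
tcp_pos: [608.9, 19.6, 37.2]
tool_rot: [-90.0, -0.2, -0.5]
ft_force: [0.5, -0.8, 0.3]
gripper_width: -0.0
```

```bash
python3 car.py
```

```text
t 19.03 tcp [608.9  19.6  37.2] [-90.   -0.2  -0.5] F [ 0.5 -0.8  0.3] w -0.0
plate rear x [612.1 612.4]
pull 227 [630.3  18.6  94.3] [624.6  16.5  89.4] [633.5  20.8 102. ]
```

send_rows(
  plan=[
    [0.3,0,0,0,-1],
    [0.3,0,0,0,-1],
    [0.4,0,0,0,-1],
    [0.4,0,0,0,-1],
    [0.4,0,0,0,-1],
    [0.4,0,0,0,-1],
    [0,0,0,0,-1],
  ],
)

```text
t: 19.67
tcp_pos: [626.5, 18.9, 36.5]
tool_rot: [-90.0, 0.3, -0.5]
ft_force: [-5.0, -0.3, 3.0]
gripper_width: 0.1
```

```bash
python3 car.py
```

```text
t 19.67 tcp [626.5  18.9  36.5] [-90.    0.3  -0.5] F [-5.  -0.3  3. ] w 0.1
plate rear x [623.7 624. ]
pull 239 [644.9  18.1  97.6] [637.3  16.   93.9] [649.1  20.2 106.9]
```

The carriage moved 11.5 mm. The pads push the pull's rim at TCP+10.6 mm. Depth and contact both put the real fingertips about 27 mm above the reported TCP, which is why the tips passed over the plate. Pushing home like this would leave the gripper body only 1 to 8 mm from the hood. It's better to back off and go lower, so the body's front pushes the pull rim from farther back, about 36 mm from the hood. First I'll probe downward carefully.

send_rows(
  plan=[
    [-1.5,0,0,0,-1],
    [-2,0,0,0,-1],
    [-1.5,0,0,0,-1],
    [0,0.5,0,0,-1],
    [0,0.5,0,0,-1],
    [0,0.4,0,0,-1],
    [0,0,0,0,-1],
  ],
)

```text
t: 20.3
tcp_pos: [578.8, 19.6, 21.6]
tool_rot: [-90.0, 0.1, -0.5]
ft_force: [-0.9, 0.3, 0.0]
gripper_width: 0.1
```

send_rows(
  plan=[
    [0,0.3,0,0,-1],
    [0,0.3,0,0,-1],
    [0,0.2,0,0,-1],
    [0,0,0,0,-1],
  ],
)

```text
t: 20.63
tcp_pos: [578.3, 19.5, 14.1]
tool_rot: [-90.0, 0.1, -0.5]
ft_force: [0.2, 0.1, 0.0]
gripper_width: -0.1
```

```bash
python3 car.py; python3 - <<'E'
from h import *
p,d,i=grab("wrist"); q,e,j=grab("top"); save("w9.png",np.hstack([cv2.resize(p[150:384,130:382],(450,418),interpolation=2),cv2.resize(q[130:215,165:235],(344,418),interpolation=2)]))
P=cloud(i,d); s=read_state()["tcp_pos"]; H=P[(d>0)&(abs(P[...,1]-s[1])<60)&(P[...,2]>s[2]+20)&(P[...,0]>s[0]-20)&(P[...,0]<s[0]+60)]
for z in range(20,150,10):
  k=H[abs(H[:,2]-s[2]-z)<5]
  if len(k): print(z,len(k),"x rel",np.percentile(k[:,0]-s[0],[2,50,98]).round(0),"y rel",np.percentile(k[:,1]-s[1],[2,98]).round(0))
E
```

```text
t 20.63 tcp [578.3  19.5  14.1] [-90.    0.1  -0.5] F [0.2 0.1 0. ] w -0.1
plate rear x [567.5 567.7]
20 212 x rel [45. 50. 57.] y rel [-4.  2.]
30 276 x rel [-11. -10.  -6.] y rel [-13.  11.]
40 538 x rel [-11.  -7.  -6.] y rel [-14.  12.]
50 621 x rel [-11. -10.  -6.] y rel [-14.  12.]
60 772 x rel [-12.  -9.  11.] y rel [-12.  10.]
70 2457 x rel [-13. -11.   9.] y rel [-32.  30.]
80 5884 x rel [-12.  -9.   9.] y rel [-38.  36.]
90 5874 x rel [-17. -11.   8.] y rel [-46.  45.]
100 10743 x rel [-17. -11.   6.] y rel [-53.  52.]
110 12208 x rel [-17. -11.  -4.] y rel [-57.  56.]
120 2914 x rel [-20. -19. -15.] y rel [-19.  18.]
```

View pics/w9.png

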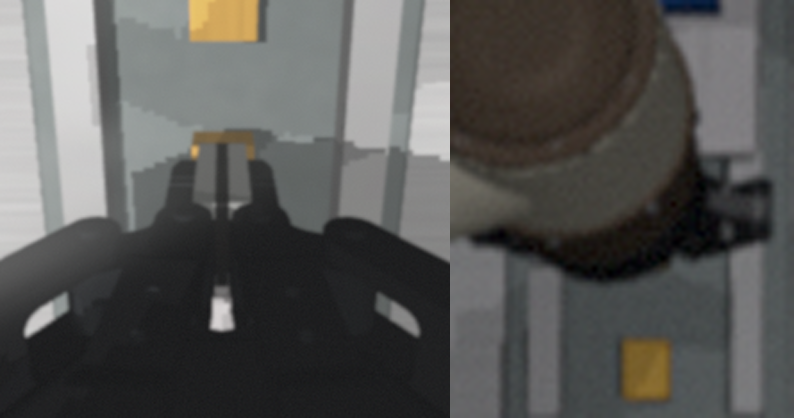

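This settles it: with the TCP at z 14 over the 26 mm strip there is no force, and the finger surfaces start about 25 mm above the reported TCP. The linkage is slim in x (±17) up to TCP+115. So at TCP z 8 the tips (about z 33) will meet the plate end, and the body stays about 20 mm clear of the hood at home.

send_rows(
  plan=[
    [0,0.35,0,0,-1],
    [0,0.3,0,0,-1],
    [0.8,0,0,0,-1],
    [0.8,0,0,0,-1],
    [0.8,0,0,0,-1],
    [0.5,0,0,0,-1],
    [0.5,0,0,0,-1],
    [0.4,0,0,0,-1],
  ],
)

```text
t: 21.45
tcp_pos: [615.2, 19.1, 7.9]
tool_rot: [-90.0, 0.2, -0.5]
ft_force: [-5.1, 0.7, 3.7]
gripper_width: -0.1
```

send_rows(
  plan=[
    [0.3,0,0,0,-1],
    [0.3,0,0,0,-1],
    [0.3,0,0,0,-1],
    [0,0,0,0,-1],
  ],
)

```text
t: 21.78
tcp_pos: [625.4, 19.0, 8.0]
tool_rot: [-90.0, 0.0, -0.5]
ft_force: [-2.2, -0.4, 0.8]
gripper_width: -0.1
```

```bash
python3 car.py
```

```text
t 21.78 tcp [625.4  19.    8. ] [-90.    0.   -0.5] F [-2.2 -0.4  0.8] w -0.1
plate rear x [614.7 614.8]
```

There's a steady 2.2 N, matching the carriage friction, so the carriage is being pushed by its plate end. I'll continue in small steps.

send_rows(
  plan=[
    [0.4,0,0,0,-1],
    [0.4,0,0,0,-1],
    [0.4,0,0,0,-1],
    [0.4,0,0,0,-1],
    [0.3,0,0,0,-1],
  ],
)

```text
t: 22.25
tcp_pos: [644.5, 18.7, 8.0]
tool_rot: [-90.0, 0.1, -0.5]
ft_force: [-4.2, -1.6, 0.9]
gripper_width: -0.0
```

send_rows(
  plan=[
    [0.2,0,0,0,-1],
    [0.2,0,0,0,-1],
    [0.2,0,0,0,-1],
  ],
)

```text
t: 22.5
tcp_pos: [650.3, 18.7, 8.0]
tool_rot: [-90.0, 0.1, -0.5]
ft_force: [-5.6, -1.2, -0.4]
gripper_width: 0.0
```

send_rows(
  plan=[
    [0.2,0,0,0,-1],
    [0.2,0,0,0,-1],
  ],
)

```text
t: 22.67
tcp_pos: [654.2, 18.7, 8.0]
tool_rot: [-90.0, 0.1, -0.5]
ft_force: [-5.2, -2.1, -0.9]
gripper_width: -0.2
```

send_rows(
  plan=[
    [0.2,0,0,0,-1],
    [0.1,0,0,0,-1],
    [0,0,0,0,-1],
  ],
)

```text
t: 22.92
tcp_pos: [659.8, 19.6, 9.1]
tool_rot: [-89.9, -0.3, -0.5]
ft_force: [0.3, 0.6, -0.4]
gripper_width: -0.4
```

```bash
python3 car.py; python3 - <<'E'
from h import *
p,d,i=grab("scene"); q,e,j=grab("wrist"); save("s9.png",np.hstack([cv2.resize(p[150:270,240:390],(500,400),interpolation=2),cv2.resize(q[170:384,150:310],(299,400),interpolation=2)]))
E
```

```text
t 22.92 tcp [659.8  19.6   9.1] [-89.9  -0.3  -0.5] F [ 0.3  0.6 -0.4] w -0.4
plate rear x [649.  649.1]
```

The picture limit is reached, so I'm on numbers only. The force fell to zero with a small jump, so something released: either the pull dropped or the tip slipped. I'll retreat and measure.

send_rows(
  plan=[
    [-1.5,0,0,0,-1],
    [-3,0,0,0,-1],
    [-3,0,0,0,-1],
    [-3,-1.5,0,0,-1],
    [0,-3,0,0,-1],
    [0,-3,0,0,-1],
    [0,-3,0,0,-1],
    [0,0,0,0,-1],
  ],
)

```text
t: 23.73
tcp_pos: [557.8, 21.1, 120.9]
tool_rot: [-89.8, -0.9, -0.4]
ft_force: [1.2, 0.7, 1.4]
gripper_width: 0.2
```

```bash
cat > fin.py <<'E'
from h import *
st(); p,d,i=grab("wrist"); P=cloud(i,d); hs=cv2.cvtColor(p,cv2.COLOR_RGB2HSV)
for lo,hi,nm in(((0,150,50),(8,255,255),"red"),((105,100,30),(125,255,255),"blue"),((18,140,60),(30,255,255),"yellow")):
    m=cv2.inRange(hs,lo,hi); n,l,s,c=cv2.connectedComponentsWithStats(m)
    for k in range(1,n):
        S=P[(l==k)&(d>0)]
        if len(S)>25 and abs(np.median(S[:,1])-18)<45: print(nm,c[k].round(),len(S),np.median(S,0).round(1),np.percentile(S,2,axis=0).round(1),np.percentile(S,98,axis=0).round(1))
g=P[(d>0)&(abs(P[...,1]-18)<40)&(abs(P[...,2]-39)<3)&(P[...,0]>500)]
if len(g): print("plate",len(g),g[:,0].min(),g[:,0].max())
E
python3 fin.py
python3 - <<'E'
from h import *
for n in("top","scene"):
    p,d,i=grab(n); P=cloud(i,d); hs=cv2.cvtColor(p,cv2.COLOR_RGB2HSV)
    r=(cv2.inRange(hs,(0,150,50),(8,255,255))>0)&(abs(P[...,1]-17)<22)&(P[...,2]>60)&(P[...,2]<130)&(P[...,0]<760); print(n,r.sum(),P[r].mean(0) if r.sum() else "",np.percentile(P[r],[2,98],axis=0) if r.sum() else "")
    g=P[(d>0)&(abs(P[...,1]-17)<40)&(abs(P[...,2]-39)<3)&(P[...,0]>500)&(P[...,0]<720)]; print(" plate",len(g),g[:,0].min() if len(g) else 0)
E
```

```text
t 23.73 tcp [557.8  21.1 120.9] [-89.8  -0.9  -0.4] F [1.2 0.7 1.4] w 0.2
yellow [253. 153.] 506 [527.9  20.2  25.6] [517.   12.2  24.2] [540.3  28.2  26.9]
plate 61 684.4258769288981 692.355889740045
top 99 [695.57341088  14.81196927  90.0750723 ] [[684.10780505   6.93740971  81.54236905]
 [710.53393388  23.08752787  94.97136208]]
 plate 304 667.8963690010312
scene 0  
 plate 0 0
```

The top view shows the pull has gone forward 137 mm and is back at its original height: mean z 90.1, against 90.3 when parked. So it has dropped, and it can only do that in the home hole. I'll back the arm off and compare with the starting picture, including the bottle and the grey core.

send_rows(
  plan=[
    [-2.5,-2,0,0,-1],
    [-3,-2,0,0,-1],
    [-3,-2,0,0,-1],
    [-3,0,0,0,-1],
    [-1,0,0,0,-1],
    [0,0,0,0,-1],
  ],
)

```text
t: 24.38
tcp_pos: [424.8, 20.6, 172.6]
tool_rot: [-90.0, 0.1, -0.5]
ft_force: [-0.4, -0.1, -0.2]
gripper_width: 0.1
```

```bash
python3 - <<'E'
from h import *; import pickle
D=pickle.load(open("d0.pkl","rb")); st()
N={n:grab(n) for n in("top","scene")}
for tag,S in(("old",D),("new",N)):
  for n in("top","scene"):
    p,d,i=S[n]; P=cloud(i,d); hs=cv2.cvtColor(p,cv2.COLOR_RGB2HSV)
    r=(cv2.inRange(hs,(0,150,50),(8,255,255))>0)&(abs(P[...,1]-17)<22)&(P[...,2]>60)&(P[...,2]<130)&(P[...,0]<760)
    if r.sum()>20: print(tag,n,"pull",r.sum(),P[r].mean(0).round(1),"z pct",np.percentile(P[r][:,2],[5,50,90,98]).round(1),"x",np.percentile(P[r][:,0],[2,98]).round(1))
    g=P[(d>0)&(abs(P[...,1]-17)<35)&(abs(P[...,2]-39)<3)&(P[...,0]>500)&(P[...,0]<720)]
    if len(g): print(tag,n,"plate rear",np.percentile(g[:,0],1).round(1))
    b=P[(P[...,2]>40)&(np.hypot(P[...,0]-585,P[...,1]-180)<50)]; k=P[(P[...,2]>46)&(P[...,2]<75)&(np.hypot(P[...,0]-487,P[...,1]+341)<60)]
    print(tag,n,"bottle",b.mean(0).round(1),len(b),"grey",k.mean(0).round(1),len(k))
    if n=="top":
        H=P[(P[...,2]>150)&(P[...,2]<185)&(P[...,0]>680)&(P[...,0]<760)&(abs(P[...,1]-17)<80)]; print("hood front",np.percentile(H[:,0],[5,50]) if len(H) else 0)
E
```

```text
t 24.38 tcp [424.8  20.6 172.6] [-90.    0.1  -0.5] F [-0.4 -0.1 -0.2] w 0.1
old top pull 108 [558.6  16.4  90.3] z pct [81.2 90.9 94.7 95.7] x [546.8 573.3]
old top plate rear 531.4
old top bottle [581.  182.6  76.7] 501 grey [ 483.7 -340.1   57.3] 847
hood front [715.00477436 716.94071445]
old scene pull 85 [569.5  18.1  88. ] z pct [73.7 89.8 95.4 97. ] x [556.9 577.9]
old scene plate rear 532.0
old scene bottle [597.3 185.7  76.9] 386 grey [ 492.1 -340.    58.3] 486
new top pull 101 [695.4  15.   90.1] z pct [82.6 90.6 94.6 95.7] x [683.9 709.9]
new top plate rear 668.1
new top bottle [581.1 182.5  76.4] 502 grey [ 483.8 -340.1   57.3] 846
hood front [715.18725337 717.04644883]
new scene bottle [597.2 185.6  77.1] 381 grey [ 491.9 -340.1   58.3] 485
```

The pull's top is at exactly its parked height (95.7 mm both times). It sits about 20 mm in front of the hood face (696 against 716), and the bottle and grey core haven't moved. I'm handing in.

```bash
python3 -c "
from plant import workorder; print(workorder.close_job())"
```

```text
the job is handed in; nothing more can be done
None
```

The core is loaded, the carriage is home under the hood and the pull has dropped. I handed the job in at about 24.4 s; no verdict is reported.

**What I did**
- I laid the red core in the trough and released it about 2 mm off the trough's middle.
- I lifted the pull about 13 mm, carried the carriage 80 mm and let the pull ride on the strip.
- The rows cannot lean the tool, so I pushed the carriage the rest of the way from its rear plate end with shut fingers, keeping the gripper body clear of the hood.

**Last checks (top view, against the start)**
- **Carriage and pull:** both moved about 137 mm forward. The pull is back at its parked height (95.7 mm both times) and about 20 mm in front of the hood face, as the text gives for home.
- **Bottle and grey core:** unmoved, within 0.3 mm.
- **Robot:** clear of everything, with about zero force.

**What disagreed or could not be checked**
- **Fingertips:** depth and contact put them about 25 mm above the reported tool point. This cost several core grips before a good one, and three passes that missed the plate end.
- **Last push:** the force fell suddenly from about 5 N to 0, which I take as the pin dropping into its hole.
- **Core under the hood:** I could not see it at the end. The end walls leave it only about 8 mm of play each way, inside the 14 mm allowed.
- **Cameras:** the wrist and top views differed by 2 to 3 mm.
- **Pictures:** I used all 12, so the final checks are numbers only.

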